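# Set a dowel pin on the marking plate for the laser and drop the hold-down on it

## Robot

A 6-joint arm with a two-finger parallel gripper is mounted at the origin on a cart in front of the work surface, level with it; the furniture and walls round the work are solid. World frame = base frame: x ahead of the robot, y to its left, z up, the work surface at z = 0. Lengths are in mm, angles in rad, forces in N, time in s.
With the tool pointing down it reaches from about 275 to 750 mm from the base axis. Payload 10.2 kg.
Tool frame: the origin (TCP) lies between the finger pads; the fingertips stand 22 mm ahead of it and the grasp point (between the pads) lies 3 mm ahead of it (ctrl.nose_length is the distance from the TCP to the fingertips, in mm); y points along the fingers, z is the direction in which the jaws open and shut, and the axes are right-handed (so a half turn about y gives the same grasp; the last joint's range is limited). The gripper opens to 85 mm and grips with 20 to 120 N. Pads are 22 mm wide; open, the fingers measure 114 mm over their backs; the gripper's body (76 mm by 85 mm) begins 54 mm behind the grasp point. The pads swing forward as they close: fully open they stand 13 mm farther back than shut.
Start: joints at [-1.364, 0.313, 1.498, -0, 1.331, -0.223], TCP at [218.75, -477.263, 253.294] pointing down, gripper open.
Joint ranges: [-2.94, 2.94], [-0.97, 2.17], [0.19, 2.56], [-1.23, 4.37], [0.02, 3.11], [-2.88, 2.88]. Speed limits (rad/s): [2.39, 2.39, 3.01, 3.14, 3.14, 3.14].

## Interface

Orientations are given as a unit quaternion [w, x, y, z].
In Python, from rig import ctrl, eyes, models gives the robot as it stands.
- The arm moves only by the shell command python3 -m crank 'ROWS' [FORCE]. ROWS is JSON, a list of rows, each an object with "dp": the shift along the tool's x, y, z in mm, a list of three; "roll": the turn about the tool's y in rad; "gripper": the closure in counts, from 0 (fully open) to 255 (shut). A call has 1 to 10 rows; each row is the pose to reach, as a shift and turn from the pose commanded when the call began, along the tool's axes at that moment; what a row does not reach only later rows make up. A row lasts 1/12 s, in which the tool goes at most 41.7 mm and 7.16 degrees, less where a joint would pass 70% of its speed; a pose out of reach is approached as far as the arm can. A call with a gripper value outside its range is refused whole. The fingers move at their own pace and stop on an object; FORCE is the grip in N (left out, the last holds). Time passes only in rows, so rows that repeat a pose let the fingers close. It gives the time, the measured TCP pose, the force and the opening at its end, in the units of the state.
- ctrl.sense(): the state, without advancing time (a new reading comes with each control period).
- eyes.capture(name): name is "side" or "top"; returns a dict with "color" (420x560x3 uint8, red, green, blue), "fx", "fy", "cx", "cy" (pixels), "R" (3x3) and "t" (3): a world point X has camera coordinates R X + t. Camera axes: x right, y down, z forward; pixel columns grow to the right and rows downward; lengths in mm; the calibration is good to about 2 mm. A picture is of the moment at which its call begins. There is no depth.
- ctrl.finish_job(): hands the job in, once; it reports no verdict.
Trained networks look in a picture, given as the dict that the camera call returned (one of the last four; its "shot" number tells which), for a name from the list of things; names that differ only in an ending like _2 or _b are one class to them, and where a whole thing is asked for, a point or a joint stands for the part that bears it (a point fixed in the world has none). Each returns a list of dicts, best first, with "confidence" (0 to 1); they miss things now and then, are a little off and sometimes report something else, mostly with a low value. They report only what shows in the picture. A call takes as long as a camera call.
- models.spot_in(picture, label): "extent" ([centre column, centre row, width, height] in pixels, round what is visible of it).
- models.spot_point(picture, label): "centre" ([column, row] in pixels: a listed point, or the origin of a listed thing).
The state is a dict: "time_s": time; "joints": joint angles; "dq": joint speeds; "tau": joint torques, N m; "eef_pos": TCP position; "ee_rot": TCP orientation; "force": force on the tool from outside, world axes, zero at the start; "wrist_torque": the same for the moment, N m; "grip_width": opening from 0.0 (shut) to 1.0 (fully open).
Only numpy, scipy, OpenCV 4.12 (cv2) and the standard library are available. Lean on these libraries where they do the work, as an engineer would, in place of code of your own. Each camera call takes 0.05 s, during which the arm holds its last target. There are 200 camera calls.

## Task

Get the steel dowel pin ready for marking without gripping or lifting it: with the fingertips on its top, push it sideways so that it rolls along the rubber bed of the marking plate, and leave it at rest centred on the white line across the bed, lying along it. Then, with the pin at rest there, push the knob of the raised hold-down arm over so that the arm drops and its shoe rests on the pin. Leave the other things on the board where they are.

Things in the scene. Friction and masses are not known exactly. Their poses are not given: they have to be found in the camera images.
- marking_plate: fixed aluminium plate on a wooden riser board, 150 (x) x 300 (y) x 12 mm; origin at the centre of its underside, z up. A black rubber bed (top 14 mm above the origin) spans y -135 to +90, x -63 to +63 mm. The pin rolls along +y. At y = +115 stands the arm's steel clevis (50 mm wide in x, 65 mm high, y 98 to 144); at y = -140 a lip 10 mm above the plate
- line (a point): middle of the white line that crosses the rubber bed, on the bed's top, at plate y = +40 mm; axes as the plate's, the line runs along x
- dowel_pin: steel cylinder, 25 mm across, 100 mm long, 0.27 to 0.53 kg, lying on the bed 85 to 130 mm short of the line (to its -y), parallel within 3 degrees. Origin in its middle, x its long axis; y, z turn as it rolls. Pressed lightly on top by a fingertip that moves sideways it rolls half as far as the fingertip; it stays where left (rolling resistance). A finger edge wedged on its upper flank jams it
- pin_far (a point): centre of the pin's end face at its own +x (away from the robot)
- pin_near (a point): centre of the pin's end face at its own -x (towards the robot)
- hold_down (a joint): hinge of the hold-down arm (rad): 0 = level, shoe on a pin that lies on the line; grows as it rises; 1.57 upright; starts leaning back on its stop, 1.92. Arm 0.14 kg; damped hinge, no spring: once pushed past upright towards the line (below about 1.4) it sinks by its weight in about 2 s. With no pin it sinks to -0.12 and blocks the line
- hold_down_hinge (a point): on the hinge axis of the hold-down arm, which runs along the plate's x; 55 mm above the plate's underside, at plate y = +115 mm
- knob (a point): centre of the black ball knob (22 mm across) at the free end of the hold-down arm, 108 mm from the hinge axis; with the arm raised it stands about 156 mm above the plate's underside. The arm is a bar 14 mm wide (x) and 10 mm thick
- shoe (a point): round rubber-faced shoe, 18 mm across, under the hold-down arm 75 mm from the hinge; this point is the centre of its face, which looks down when the arm is level
- setting_block: plain steel setting block, 24 x 60 x 24 mm, lying just behind the marking plate; origin at the centre of its underside. Bystander
- small_key: steel hex key, L-shaped, 28 x 87 x 7 mm, lying just in front of the marking plate; origin at the centre of its underside. Bystander
- tape: roll of masking tape lying flat, 94 mm across, 24 mm high; origin at the centre of its underside. Bystander
- log_book: closed hardback note book, 105 x 149 x 12 mm; origin at the centre of its underside. Bystander
- paint_pen: capped marker pen lying down, 134 mm long, 16 mm thick; origin at the centre of its underside. Bystander
- driver: screwdriver lying down, 190 mm long, handle 24 mm thick; origin at the centre of its underside. Bystander
- bottle: squeeze bottle with a spout, 57 mm across, 130 mm high, standing; origin at the centre of its underside. Bystander

How it is judged:
By the outcome, as a careful person would: the job done as asked, in the order asked, and still so for the second after the job is handed in, with the robot touching nothing.
It also fails if it takes over 70 s, if anything falls off the work surface, if the arm or the gripper's body presses on something with over 40 N, if the wrist force passes 120 N, or if a joint passes its speed limit or range.

## Working session

There is one attempt and no reset: what is moved stays moved. The work goes in short steps, Python scripts to look and compute and a shell command to move; the robot and the scene stay as the last step left them, time stands still between calls to the robot, and variables do not carry over. Pictures are saved under pics/ and viewed, about 8 in all and at most 12, crops included, and the job is handed in when it is done.

```bash
mkdir -p pics; ls
cat > h.py <<'E'
import numpy as np, cv2
from scipy.optimize import least_squares
from rig import ctrl, eyes, models
def rays(cap,uv):
    d=cap["R"].T@np.array([(uv[0]-cap["cx"])/cap["fx"],(uv[1]-cap["cy"])/cap["fy"],1]); 
    return -cap["R"].T@cap["t"], d/np.linalg.norm(d)
def onplane(cap,uv,z):
    c,d=rays(cap,uv); return c+d*(z-c[2])/d[2]
def tri(obs):
    A=np.zeros((3,3));b=np.zeros(3)
    for cap,uv in obs:
        c,d=rays(cap,uv);P=np.eye(3)-np.outer(d,d);A+=P;b+=P@c
    X=np.linalg.solve(A,b); 
    return X,[np.linalg.norm((np.eye(3)-np.outer(rays(c,u)[1],rays(c,u)[1]))@(X-rays(c,u)[0])) for c,u in obs]
def proj(cap,X):
    p=cap["R"]@np.asarray(X,float)+cap["t"];return [cap["fx"]*p[0]/p[2]+cap["cx"],cap["fy"]*p[1]/p[2]+cap["cy"]]
E
cat > m1.py <<'E'
from h import *
s=ctrl.sense(); print({k:np.round(v,3).tolist() for k,v in s.items()}, ctrl.nose_length)
c={n:eyes.capture(n) for n in("side","top")}
for n in c: cv2.imwrite(f"pics/{n}0.png",cv2.cvtColor(c[n]["color"],cv2.COLOR_RGB2BGR)); print(n,"cam at",(-c[n]["R"].T@c[n]["t"]).round())
for l in["marking_plate","line","dowel_pin","pin_far","pin_near","hold_down_hinge","knob","shoe","setting_block","small_key","bottle","driver","tape"]:
    o=[]
    for n in c:
        r=models.spot_point(c[n],l)
        if r: o.append((c[n],r[0]["centre"])); print(l,n,np.round(r[0]["centre"],1),round(r[0]["confidence"],2),end=" | ")
    if len(o)==2:
        X,e=tri(o);print(X.round(1),np.round(e,1))
    else: print()
E
python3 m1.py
```

```text
pics
{'time_s': 0.0, 'joints': [-1.364, 0.313, 1.498, -0.0, 1.331, -0.223], 'dq': [-0.002, -0.001, -0.001, 0.0, -0.0, -0.001], 'tau': [-0.004, -41.228, -25.975, -0.0, 0.004, 0.0], 'eef_pos': [218.701, -477.024, 252.719], 'ee_rot': [0.151, -0.151, 0.691, -0.69], 'force': [0.06, 0.217, 0.428], 'wrist_torque': [-0.031, -0.01, 0.01], 'grip_width': 0.998} 22.0
side cam at [1087.  458. 1051.]
top cam at [ 484.   22. 1189.]
marking_plate side [280.2 199.8] 0.59 | marking_plate top [293.5 232.7] 0.83 | [513.3  -1.1 133. ] [5.1 5.1]
line side [293.1 207.5] 0.83 | line top [275.8 235.3] 0.93 | [508.4  42.9 133.4] [0. 0.]
dowel_pin side [263.2 181.9] 0.73 | dowel_pin top [314.7 237.7] 0.8 | [502.8 -61.1 145.7] [1. 1.]
pin_far side [249.  192.4] 0.86 | pin_far top [312.8 210.4] 0.85 | [571.6 -50.4 176.1] [4.4 4.4]
pin_near side [275.6 170.1] 0.66 | pin_near top [313.5 252.8] 0.55 | [462.1 -56.3 159.9] [2.1 2.1]
hold_down_hinge side [319.  206.7] 0.55 | hold_down_hinge top [247.9 239.3] 0.72 | [497.1 111.9 184. ] [2.6 2.6]
knob side [342.1 186.4] 0.69 | knob top [225.8 242. ] 0.46 | [488.3 155.1 282.9] [1.7 1.7]
shoe side [329.5 187.9] 0.53 | shoe top [240.3 239.8] 0.77 | [493.  125.6 259.2] [0.4 0.4]
setting_block side [268.4 235.5] 0.6 | setting_block top [273.2 202.2] 0.62 | [602.6  48.9 120.8] [3.8 3.8]
small_key side [283.4 166.2] 0.69 | small_key top [280.7 238.7] 0.68 | [504.7  19.1 261.9] [11.8 11.8]
bottle side [296.8 311. ] 0.91 | bottle top [211.  158.9] 0.7 | [717.7 224.7 136.7] [1.8 1.8]
driver side [397.3 275.6] 0.68 | driver top [169.5 236.2] 0.82 | [500.6 336.8 125.4] [1.1 1.1]
tape side [347.9 316.8] 0.71 | tape top [180.2 180.3] 0.91 | [656.4 311.3 130.3] [0. 0.]
```

Run:
```python
import cv2,numpy as np
a=cv2.imread("pics/side0.png")[110:330,200:440];b=cv2.imread("pics/top0.png")[130:300,150:400]
a=cv2.resize(a,None,fx=1.65,fy=2.5*0.66,interpolation=3);b=cv2.resize(b,(396,int(170*396/250)),interpolation=3)
h=max(len(a),len(b));f=lambda x:cv2.copyMakeBorder(x,0,h-len(x),0,0,0)
cv2.imwrite("pics/v1.png",cv2.resize(np.hstack([f(a),f(b)]),(792,h)))
```

```text
(no output)
```

View pics/top0.png

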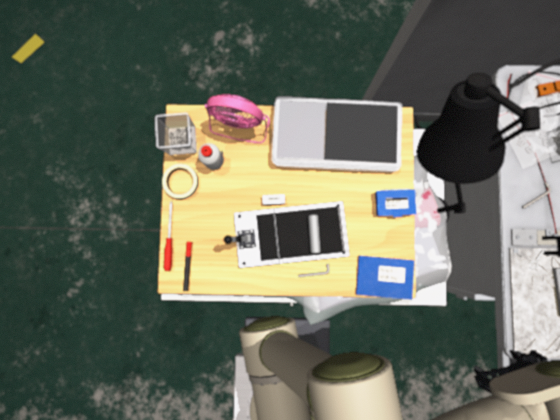

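View pics/side0.png

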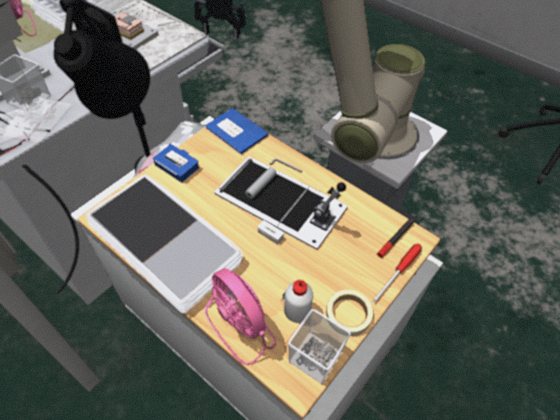

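The top view shows the plate at (235–347, 203–266), with the pin at about (314,235), the line at about (277,237) and the knob at (228,240). In the side view the pin is at (262,182) and the knob at (342,187). I'll zoom in on the plate in both.

Run:
```python
import cv2
a=cv2.imread("pics/side0.png")[150:255,205:365];cv2.imwrite("pics/s1.png",cv2.resize(a,None,fx=5,fy=5,interpolation=2))
b=cv2.imread("pics/top0.png")[190:275,220:355];cv2.imwrite("pics/t1.png",cv2.resize(b,None,fx=5.8,fy=5.8,interpolation=2))
```

```text
(no output)
```

View pics/s1.png

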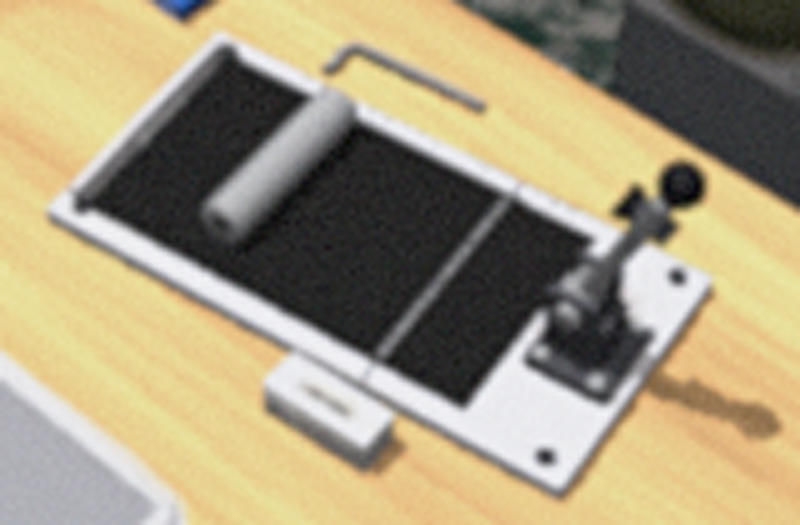

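View pics/t1.png

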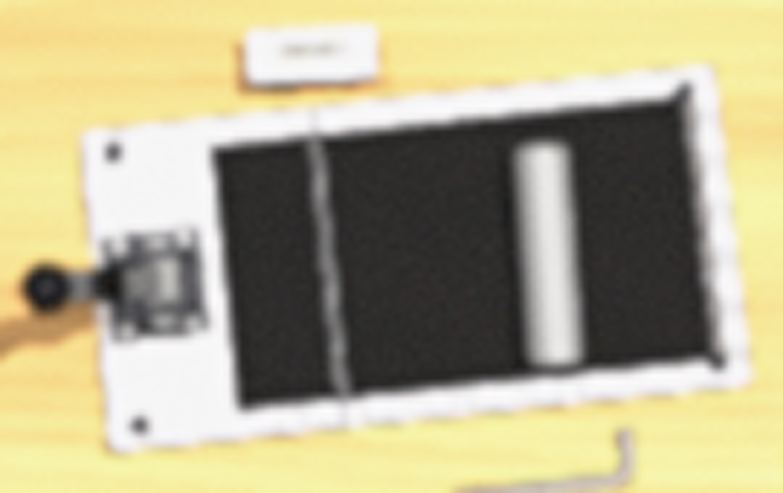

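```bash
cat > fit.py <<'E'
from h import *
c={n:eyes.capture(n) for n in("side","top")}
P=np.array([[75,150,12],[-75,150,12],[75,-150,12],[-75,-150,12],[63,90,14],[-63,90,14],[63,40,14],[-63,40,14]],float)
t=np.array([[83,135],[113,450],[713,67],[748,383],[215,151],[240,407],[315,138],[346,396]]);t=(t+.5)/5.8-.5+[220,190]
s=np.array([[560,492],[712,282],[52,212],[222,37],[464,405],[592,240],[377,357],[512,198]]);s=(s+.5)/5-.5+[205,150]
W=lambda p,X:(np.c_[np.cos(p[3])*X[:,0]-np.sin(p[3])*X[:,1],np.sin(p[3])*X[:,0]+np.cos(p[3])*X[:,1],X[:,2]]+p[:3])
def res(p):
    return np.ravel([[np.subtract(proj(c[n],x),u) for x,u in zip(W(p,P),o)] for n,o in(("top",t),("side",s))])
r=least_squares(res,[500,0,120,.08],loss="soft_l1");p=r.x
print(p.round(3),np.abs(res(p)).reshape(2,-1,2).round(1).tolist())
for n,q in dict(line=[0,40,14],hinge=[0,115,55],knob=[0,115+108*np.cos(1.92),55+108*np.sin(1.92)]).items(): print(n,W(p,np.array([q],float)).round(1))
e=np.array([[541,143],[554,366]]);e=(e+.5)/5.8-.5+[220,190]
z=p[2]+14+12.5
E_=[onplane(c["top"],u,z) for u in e];
Rz=np.array([[np.cos(p[3]),-np.sin(p[3]),0],[np.sin(p[3]),np.cos(p[3]),0],[0,0,1]])
print("pin ends world",np.round(E_,1).tolist(),"plate",[(Rz.T@(x-p[:3])).round(1).tolist() for x in E_])
np.save("plate.npy",p)
E
python3 fit.py
```

```text
[5.11025e+02 1.50700e+00 1.24310e+02 1.22000e-01] [[[0.4, 0.2], [0.3, 1.0], [0.2, 0.2], [0.9, 0.8], [1.0, 0.6], [0.6, 1.6], [0.0, 0.3], [0.4, 1.5]], [[0.2, 0.3], [0.1, 0.3], [1.9, 0.0], [1.2, 0.9], [0.3, 1.6], [0.7, 0.1], [0.7, 1.6], [0.5, 0.1]]]
line [[506.1  41.2 138.3]]
hinge [[497.  115.6 179.3]]
knob [[501.5  79.  280.8]]
pin ends world [[566.1, -56.1, 150.8], [463.6, -62.9, 150.8]] plate [[47.6, -63.9, 26.5], [-55.0, -58.1, 26.5]]
```

```bash
cat >> h.py <<'E'
from scipy.spatial.transform import Rotation as Ro
def Rt(s=None):
    q=(s or ctrl.sense())["ee_rot"]; return Ro.from_quat([q[1],q[2],q[3],q[0]]).as_matrix()
def rep(target=None,yaw=None):
    s=ctrl.sense();R=Rt(s)
    print("t",round(s["time_s"],2),"tcp",np.round(s["eef_pos"],1),"F",np.round(s["force"],1),"grip",round(s["grip_width"],3),"zyaw(deg)",round(np.degrees(np.arctan2(R[1,2],R[0,2])),2),"ydir",R[:,1].round(3))
    if target is not None: print("dp",(R.T@(np.array(target)-s["eef_pos"])).round(1))
E
python3 - <<'E'
from h import *
print(Rt().round(3))
rep([513,-70,253]); print(np.degrees(np.load("plate.npy")[3]))
E
```

```text
[[-0.909  0.     0.417]
 [-0.417  0.    -0.909]
 [-0.    -1.    -0.   ]]
t 1.5 tcp [ 218.8 -477.3  253.3] F [ 0.   0.2 -0.2] grip 1.001 zyaw(deg) -65.37 ydir [ 0.  0. -1.]
dp [-4.372e+02  3.000e-01 -2.476e+02]
7.010335226233571
```

```bash
R='{"dp":[-437,-10,-248],"roll":-1.207,"gripper":100}'; python3 -m crank '[{"dp":[-437,-10,-248],"roll":-1.207,"gripper":100},{"dp":[-437,-10,-248],"roll":-1.207,"gripper":100},{"dp":[-437,-10,-248],"roll":-1.207,"gripper":100},{"dp":[-437,-10,-248],"roll":-1.207,"gripper":100},{"dp":[-437,-10,-248],"roll":-1.207,"gripper":100},{"dp":[-437,-10,-248],"roll":-1.207,"gripper":100},{"dp":[-437,-10,-248],"roll":-1.207,"gripper":100},{"dp":[-437,-10,-248],"roll":-1.207,"gripper":100},{"dp":[-437,-10,-248],"roll":-1.207,"gripper":100},{"dp":[-437,-10,-248],"roll":-1.207,"gripper":100}]' 20; python3 -c "
from h import *
rep([512,-70,215])"
```

```text
time_s: 2.33
eef_pos: [463.3, -137.4, 261.9]
ee_rot: [0.518, -0.518, 0.481, -0.482]
force: [1.1, -1.1, 0.5]
grip_width: 0.607
t 2.33 tcp [ 463.3 -137.4  261.9] F [ 1.1 -1.1  0.5] grip 0.607 zyaw(deg) 4.14 ydir [ 0.001 -0.    -1.   ]
dp [-63.7  46.9  53.4]
```

```bash
python3 -m crank '[{"dp":[-61,47,53],"roll":0,"gripper":100},{"dp":[-61,47,53],"roll":0,"gripper":100},{"dp":[-61,47,53],"roll":0,"gripper":100},{"dp":[-61,60,53],"roll":0,"gripper":100},{"dp":[-61,60,53],"roll":0,"gripper":100}]' ; python3 -c "
from h import *
rep([512,-67,190])
a=[]
for n,(u,v,w,h) in dict(side=(215,150,130,95),top=(245,195,130,95)).items():
    im=cv2.cvtColor(eyes.capture(n)['color'],cv2.COLOR_RGB2BGR);cv2.imwrite('pics/f_'+n+'1.png',im)
    a.append(cv2.resize(im[v:v+h,u:u+w],(400,292),interpolation=2))
cv2.imwrite('pics/v3.png',np.vstack(a))"
```

```text
time_s: 2.75
eef_pos: [510.7, -74.3, 199.6]
ee_rot: [-0.516, 0.517, -0.484, 0.482]
force: [-0.3, -0.6, -0.9]
grip_width: 0.607
t 2.75 tcp [510.7 -74.3 199.6] F [-0.3 -0.6 -0.9] grip 0.607 zyaw(deg) 3.86 ydir [-0.004  0.001 -1.   ]
dp [-7.2  9.6  1.9]
```

View pics/v3.png

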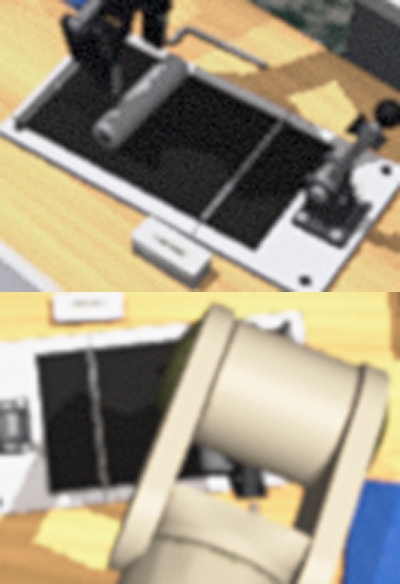

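```bash
python3 -m crank '[{"dp":[-10,0,2],"roll":0,"gripper":100},{"dp":[-10,5,2],"roll":0,"gripper":100},{"dp":[-10,10,2],"roll":0,"gripper":100},{"dp":[-10,10,2],"roll":0,"gripper":100}]' ; python3 -m crank '[{"dp":[0,1,0],"roll":0,"gripper":100},{"dp":[0,2,0],"roll":0,"gripper":100},{"dp":[0,3,0],"roll":0,"gripper":100},{"dp":[0,3,0],"roll":0,"gripper":100}]'; python3 -c "
from h import *
rep([512,-64,183])"
```

```text
time_s: 3.18
eef_pos: [512.2, -64.9, 190.8]
ee_rot: [-0.516, 0.516, -0.484, 0.483]
force: [-0.4, -0.9, -0.9]
grip_width: 0.606
time_s: 3.52
eef_pos: [512.6, -65.0, 188.5]
ee_rot: [-0.516, 0.516, -0.483, 0.483]
force: [1.1, -0.8, -0.6]
grip_width: 0.607
t 3.52 tcp [512.6 -65.  188.5] F [ 1.1 -0.8 -0.6] grip 0.607 zyaw(deg) 3.77 ydir [-0.  0. -1.]
dp [-1.   5.5 -0.5]
```

```bash
for i in 1; do python3 -m crank '[{"dp":[0,1,0],"roll":0,"gripper":100},{"dp":[0,2,0],"roll":0,"gripper":100},{"dp":[0,2,0],"roll":0,"gripper":100}]' | grep -E "pos|force"; python3 -m crank '[{"dp":[0,1,0],"roll":0,"gripper":100},{"dp":[0,1.5,0],"roll":0,"gripper":100},{"dp":[0,1.5,0],"roll":0,"gripper":100}]'| grep -E "pos|force"; done
```

```text
eef_pos: [512.6, -64.9, 186.4]
force: [-0.4, 0.6, 0.2]
eef_pos: [512.6, -64.9, 185.0]
force: [0.8, -0.5, 0.2]
```

```bash
python3 -m crank '[{"dp":[0,1,0],"roll":0,"gripper":100},{"dp":[0,1.5,0],"roll":0,"gripper":100},{"dp":[0,1.5,0],"roll":0,"gripper":100}]' | grep -E "pos|force"; python3 -m crank '[{"dp":[0,1,0],"roll":0,"gripper":100},{"dp":[0,1.5,0],"roll":0,"gripper":100},{"dp":[0,1.5,0],"roll":0,"gripper":100}]'| grep -E "pos|force"
```

```text
eef_pos: [512.6, -64.9, 183.5]
force: [0.1, 0.8, 0.3]
eef_pos: [512.7, -65.0, 182.5]
force: [-1.6, 0.2, 4.1]
```

```bash
python3 -m crank '[{"dp":[0,0.7,0],"roll":0,"gripper":100},{"dp":[-2,0.7,0],"roll":-0.005,"gripper":100},{"dp":[-5,0.7,0],"roll":-0.01,"gripper":100},{"dp":[-8,0.7,0],"roll":-0.015,"gripper":100},{"dp":[-11,0.7,0],"roll":-0.02,"gripper":100},{"dp":[-14,0.7,0],"roll":-0.025,"gripper":100},{"dp":[-17,0.7,0],"roll":-0.03,"gripper":100},{"dp":[-20,0.7,0],"roll":-0.035,"gripper":100},{"dp":[-22,0.7,0],"roll":-0.04,"gripper":100},{"dp":[-22,0.7,0],"roll":-0.04,"gripper":100}]' | grep -E "pos|force";  python3 -c "
from h import *
rep()
c=eyes.capture('side')
for l in ('dowel_pin','pin_far','pin_near','line'):
    r=models.spot_point(c,l); print(l,[(np.round(x['centre'],1).tolist(),round(x['confidence'],2),onplane(c,x['centre'],150.5 if l!='line' else 138).round(1).tolist()) for x in r[:1]])
cv2.imwrite('pics/v4.png',cv2.resize(cv2.cvtColor(c['color'],cv2.COLOR_RGB2BGR)[150:250,210:350],(700,500),interpolation=2))"
```

```text
eef_pos: [511.2, -42.8, 182.4]
force: [-4.0, 0.3, 10.0]
t 5.35 tcp [511.2 -42.8 182.4] F [-4.   0.3 10. ] grip 0.606 zyaw(deg) 6.1 ydir [ 0.001 -0.001 -1.   ]
dowel_pin [([263.0, 184.1], 0.6, [511.2, -53.1, 150.5])]
pin_far [([249.2, 195.4], 0.81, [560.9, -54.6, 150.5])]
pin_near [([277.6, 173.1], 0.51, [458.9, -49.4, 150.5])]
line [([294.3, 208.3], 0.86, [511.3, 48.7, 138.0])]
```

View pics/v4.png

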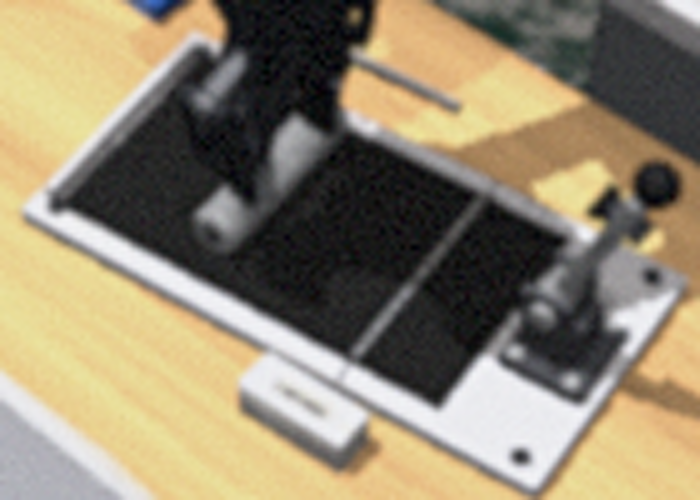

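```bash
python3 -m crank '[{"dp":[0,-6,0],"roll":0,"gripper":100},{"dp":[7,-6,0],"roll":0.015,"gripper":100},{"dp":[14,-6,0],"roll":0.03,"gripper":100},{"dp":[14,-6,0],"roll":0.03,"gripper":100},{"dp":[14,-2,0],"roll":0.03,"gripper":100},{"dp":[14,-1,0],"roll":0.03,"gripper":100},{"dp":[14,0,0],"roll":0.03,"gripper":100},{"dp":[14,0,0],"roll":0.03,"gripper":100}]' | grep -E "pos|force"; python3 -m crank '[{"dp":[-2,0,0],"roll":-0.005,"gripper":100},{"dp":[-5,0,0],"roll":-0.01,"gripper":100},{"dp":[-9,0,0],"roll":-0.015,"gripper":100},{"dp":[-13,0,0],"roll":-0.02,"gripper":100},{"dp":[-17,0,0],"roll":-0.025,"gripper":100},{"dp":[-21,0,0],"roll":-0.03,"gripper":100},{"dp":[-25,0,0],"roll":-0.035,"gripper":100},{"dp":[-28,0,0],"roll":-0.04,"gripper":100},{"dp":[-30,0,0],"roll":-0.04,"gripper":100},{"dp":[-30,0,0],"roll":-0.04,"gripper":100}]' | grep -E "pos|force"; python3 -c "
from h import *
rep()"
```

```text
eef_pos: [512.8, -57.1, 182.3]
force: [-4.2, -0.3, 10.9]
eef_pos: [510.5, -26.6, 182.2]
force: [-2.7, 0.9, 10.5]
t 7.1 tcp [510.5 -26.6 182.2] F [-2.7  0.9 10.5] grip 0.607 zyaw(deg) 6.68 ydir [ 0.001 -0.    -1.   ]
```

```bash
python3 -m crank '[{"dp":[0,-6,0],"roll":0,"gripper":100},{"dp":[7,-6,0],"roll":0,"gripper":100},{"dp":[15,-6,0],"roll":0,"gripper":100},{"dp":[15,-6,0],"roll":0,"gripper":100},{"dp":[15,-2,0],"roll":0,"gripper":100},{"dp":[15,-1,0],"roll":0,"gripper":100},{"dp":[15,0,0],"roll":0,"gripper":100},{"dp":[15,0,0],"roll":0,"gripper":100}]' | grep -E "pos|force"; python3 -m crank '[{"dp":[-2,0,0],"roll":0,"gripper":100},{"dp":[-5,0,0],"roll":0,"gripper":100},{"dp":[-9,0,0],"roll":0,"gripper":100},{"dp":[-13,0,0],"roll":0,"gripper":100},{"dp":[-17,0,0],"roll":0,"gripper":100},{"dp":[-21,0,0],"roll":0,"gripper":100},{"dp":[-25,0,0],"roll":0,"gripper":100},{"dp":[-28,0,0],"roll":0,"gripper":100},{"dp":[-30,0,0],"roll":0,"gripper":100},{"dp":[-30,0,0],"roll":0,"gripper":100}]' | grep -E "pos|force"
python3 -m crank '[{"dp":[0,-20,0],"roll":0,"gripper":100},{"dp":[0,-40,0],"roll":0,"gripper":100},{"dp":[40,-50,0],"roll":0,"gripper":100},{"dp":[80,-50,0],"roll":0,"gripper":100},{"dp":[120,-50,0],"roll":0,"gripper":100},{"dp":[160,-50,0],"roll":0,"gripper":100},{"dp":[180,-50,0],"roll":0,"gripper":100},{"dp":[180,-50,0],"roll":0,"gripper":100}]' | grep -E "pos|force"
 python3 -c "
from h import *
rep()
c={}
for n in('side','top'):
    c[n]=eyes.capture(n);cv2.imwrite(f'pics/r_{n}1.png',cv2.cvtColor(c[n]['color'],cv2.COLOR_RGB2BGR))
for l in('dowel_pin','pin_far','pin_near','line'):
    o=[]
    for n in c:
        r=models.spot_point(c[n],l)
        if r:o.append((c[n],r[0]['centre']));print(l,n,np.round(r[0]['centre'],1),round(r[0]['confidence'],2),onplane(c[n],r[0]['centre'],150.8 if l!='line' else 138.3).round(1),end='|')
    print()
b=cv2.imread('pics/r_top1.png')[190:275,220:355];cv2.imwrite('pics/v5.png',cv2.resize(b,None,fx=5.8,fy=5.8,interpolation=2))
"
```

```text
eef_pos: [512.3, -42.1, 182.3]
force: [-3.6, -1.0, 11.0]
eef_pos: [509.6, -11.8, 182.3]
force: [2.2, 1.1, 8.2]
eef_pos: [529.2, -194.6, 230.3]
force: [0.5, -0.2, -0.1]
t 9.27 tcp [ 529.2 -194.6  230.3] F [ 0.5 -0.2 -0.1] grip 0.606 zyaw(deg) 6.41 ydir [-0.001 -0.    -1.   ]
dowel_pin side [273.7 193.4] 0.92 [516.7 -13.2 150.8]|dowel_pin top [301.6 237.2] 0.85 [504.1 -26.5 150.8]|
pin_far side [260.4 201.1] 0.77 [556.4 -21.8 150.8]|pin_far top [298.1 215.3] 0.67 [562.6 -16.5 150.8]|
pin_near side [287.8 180. ] 0.84 [460.  -14.7 150.8]|pin_near top [300.4 254.7] 0.6 [457.5 -23.9 150.8]|
line side [294.7 207.4] 0.98 [508.7  47.8 138.3]|line top [277.1 235.1] 0.95 [508.9  39.3 138.3]|
```

View pics/v5.png

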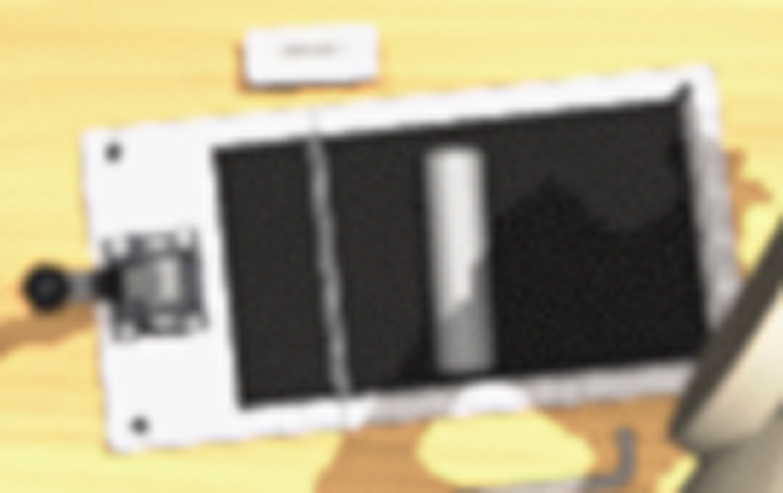

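```bash
cat > meas.py <<'E'
from h import *
def edges(cap,rows,lo,hi,z):
    g=cv2.cvtColor(cap["color"],cv2.COLOR_RGB2GRAY).astype(float);pts=[]
    for r in rows:
        a=g[r,lo:hi];b=np.median(np.r_[np.sort(a)[:6]]);w=np.clip(a-b-12,0,None);m=b+(a.max()-b)/2
        i=np.where(a>m)[0]
        if len(i)==0: continue
        i0,i1=i[0],i[-1]
        if i0==0 or i1==len(a)-1: continue
        l=i0-(a[i0]-m)/(a[i0]-a[i0-1]);h=i1+(a[i1]-m)/(a[i1]-a[i1+1]); pts.append(onplane(cap,[lo+(l+h)/2,r],z)[:2])
    pts=np.array(pts);k=np.polyfit(pts[:,0],pts[:,1],1);e=pts[:,1]-np.polyval(k,pts[:,0]);ok=abs(e)<2
    k=np.polyfit(pts[ok,0],pts[ok,1],1); return k,ok.sum(),np.std(pts[ok,1]-np.polyval(k,pts[ok,0]))
def run(cap,plo,phi,llo=270,lhi=285):
    for n,a in(("pin",(range(218,252),plo,phi,150.8)),("line",(range(218,254),llo,lhi,138.3))):
        k,m,s=edges(cap,*a);print(n,"yaw",np.degrees(np.arctan(k[0])).round(2),"y at x=508:",np.polyval(k,508).round(2),m,s.round(2))
class D(dict):pass
if __name__=="__main__":
    c=eyes.capture("top")
    for f,w in(("pics/top0.png",(305,325)),("pics/r_top1.png",(289,308))):
        d=dict(c);d["color"]=cv2.imread(f)[:,:,::-1].copy();print(f);run(d,*w)
E
python3 meas.py
```

```text
pics/top0.png
pin yaw 4.44 y at x=508: -60.99 34 0.11
line yaw 6.86 y at x=508: 41.8 36 0.42
pics/r_top1.png
pin yaw 3.04 y at x=508: -18.76 34 0.72
line yaw 6.87 y at x=508: 41.79 36 0.41
```

```bash
sed -i 's|m=b+(a.max()-b)/2|m=b+min((a.max()-b)/2,35)|' meas.py; python3 meas.py
python3 - <<'E'
import cv2
g=cv2.imread("pics/r_top1.png",0)
for r in range(216,254,5): print(r,g[r,288:310])
E
```

```text
pics/top0.png
pin yaw 4.41 y at x=508: -60.7 34 0.09
line yaw 6.86 y at x=508: 41.79 36 0.42
pics/r_top1.png
pin yaw 3.55 y at x=508: -18.82 34 0.37
line yaw 6.87 y at x=508: 41.79 36 0.41
216 [ 40  43  46  43  51  75 109 134 157 175 183 178 167 144 106  67  42  43
  44  45  43  46]
221 [ 45  43  42  37  45  87 133 172 202 223 230 229 219 192 148  89  46  40
  42  47  44  47]
226 [ 46  44  43  35  39  70 116 160 191 218 230 232 226 203 159 102  54  39
  38  34  27  34]
231 [ 45  44  45  42  39  57 103 148 183 209 228 233 227 211 178 125  67  29
  24  29  25  25]
236 [ 46  46  45  43  38  47  89 137 175 199 224 228 212 163 118  83  51  28
  25  28  29  28]
241 [ 45  42  45  43  37  37  71 117 162 190 205 203 182 147 117  90  60  30
  29  26  24  27]
246 [ 43  43  46  44  34  33  48  86 111 129 138 143 142 136 121 104  74  41
  28  27  28  28]
251 [ 44  37  33  30  25  26  41  74 105 123 136 143 143 137 128 112  86  50
  26  26  27  24]
```

```bash
python3 -c "
from h import *
rep([512,-24.5,190])"
```

```text
t 9.87 tcp [ 529.5 -190.6  231.5] F [-0.5  0.   0.5] grip 0.604 zyaw(deg) 6.67 ydir [ 0. -0. -1.]
dp [-167.    41.5    1.9]
```

```bash
python3 -m crank '[{"dp":[-40,0,2],"roll":0.09,"gripper":40},{"dp":[-80,0,2],"roll":0.09,"gripper":40},{"dp":[-120,0,2],"roll":0.09,"gripper":40},{"dp":[-160,15,2],"roll":0.09,"gripper":40},{"dp":[-167,30,2],"roll":0.09,"gripper":40},{"dp":[-167,40,2],"roll":0.09,"gripper":40},{"dp":[-167,42,2],"roll":0.09,"gripper":40},{"dp":[-167,42,2],"roll":0.09,"gripper":40}]'
python3 -m crank '[{"dp":[0,2,0],"roll":0,"gripper":40},{"dp":[0,4,0],"roll":0,"gripper":40},{"dp":[0,6,0],"roll":0,"gripper":40},{"dp":[0,7,0],"roll":0,"gripper":40},{"dp":[0,7,0],"roll":0,"gripper":40}]'; python3 -c "
from h import *
rep([512,-24.5,182])"
```

```text
time_s: 10.53
eef_pos: [512.2, -25.7, 189.0]
ee_rot: [-0.506, 0.506, -0.494, 0.493]
force: [-0.4, -0.6, -0.1]
grip_width: 0.846
time_s: 10.95
eef_pos: [512.1, -25.0, 182.3]
ee_rot: [-0.506, 0.506, -0.494, 0.494]
force: [-0.7, 0.3, 0.6]
grip_width: 0.845
t 10.95 tcp [512.1 -25.  182.3] F [-0.7  0.3  0.6] grip 0.845 zyaw(deg) 1.46 ydir [-0.  0. -1.]
dp [-0.5  0.3 -0.1]
```

```bash
python3 -m crank '[{"dp":[0,1,0],"roll":0,"gripper":40},{"dp":[0,2,0],"roll":0,"gripper":40},{"dp":[0,2,0],"roll":0,"gripper":40}]'|grep -E "pos|force"; python3 -m crank '[{"dp":[0,1,0],"roll":0,"gripper":40},{"dp":[0,1.5,0],"roll":0,"gripper":40},{"dp":[0,1.5,0],"roll":0,"gripper":40}]'|grep -E "pos|force"
```

```text
eef_pos: [512.1, -24.7, 180.3]
force: [-0.7, 0.0, 0.2]
eef_pos: [512.1, -24.7, 178.8]
force: [0.2, -0.2, -0.4]
```

```bash
python3 -m crank '[{"dp":[0,1,0],"roll":0,"gripper":40},{"dp":[0,1,0],"roll":0,"gripper":40},{"dp":[0,1,0],"roll":0,"gripper":40}]'|grep -E "pos|force"; python3 -m crank '[{"dp":[0,1,0],"roll":0,"gripper":40},{"dp":[0,1,0],"roll":0,"gripper":40},{"dp":[0,1,0],"roll":0,"gripper":40}]'|grep -E "pos|force"
```

```text
eef_pos: [512.1, -24.7, 177.9]
force: [0.4, -0.7, -0.2]
eef_pos: [512.3, -24.8, 177.6]
force: [-2.1, -1.1, 5.4]
```

```bash
python3 -m crank '[{"dp":[0,1,0],"roll":0,"gripper":40},{"dp":[-1,1.6,0],"roll":-0.01,"gripper":40},{"dp":[-4,1.6,0],"roll":-0.025,"gripper":40},{"dp":[-7,1.6,0],"roll":-0.04,"gripper":40},{"dp":[-10,1.6,0],"roll":-0.055,"gripper":40},{"dp":[-13,1.6,0],"roll":-0.07,"gripper":40},{"dp":[-16,1.6,0],"roll":-0.085,"gripper":40},{"dp":[-19,1.6,0],"roll":-0.1,"gripper":40},{"dp":[-22,1.6,0],"roll":-0.12,"gripper":40},{"dp":[-22,1.6,0],"roll":-0.12,"gripper":40}]'|grep -E "pos|force"
python3 -m crank '[{"dp":[0,-20,0],"roll":0,"gripper":40},{"dp":[0,-40,0],"roll":0,"gripper":40},{"dp":[40,-50,0],"roll":0,"gripper":40},{"dp":[80,-50,0],"roll":0,"gripper":40},{"dp":[120,-50,0],"roll":0,"gripper":40},{"dp":[160,-50,0],"roll":0,"gripper":40},{"dp":[200,-50,0],"roll":0,"gripper":40},{"dp":[230,-50,0],"roll":0,"gripper":40}]' | grep -E "pos|force"
 python3 -c "
from h import *
from meas import *
rep()
c=eyes.capture('top');cv2.imwrite('pics/r_top2.png',cv2.cvtColor(c['color'],cv2.COLOR_RGB2BGR))
run(c,285,306)
g=cv2.cvtColor(c['color'],cv2.COLOR_RGB2GRAY)
for r in range(216,254,5): print(r,g[r,285:306])
"
```

```text
eef_pos: [511.6, -2.8, 177.2]
force: [-8.1, -0.8, 17.2]
eef_pos: [544.9, -233.4, 225.1]
force: [0.3, 0.1, -0.0]
t 13.45 tcp [ 544.9 -233.4  225.1] F [ 0.3  0.1 -0. ] grip 0.845 zyaw(deg) 8.28 ydir [ 0. -0. -1.]
pin yaw 11.12 y at x=508: -8.45 34 0.11
line yaw 6.87 y at x=508: 41.79 36 0.42
216 [ 46  53  78 112 139 163 183 193 189 179 145  97  54  46  44  45  46  46
  43  41  47]
221 [ 38  46  85 134 172 196 222 232 234 223 197 154  99  51  45  45  46  43
  43  45  45]
226 [ 42  39  49  90 137 172 203 223 234 232 223 194 153  93  49  42  42  43
  45  42  44]
231 [ 41  39  36  50  93 140 177 204 224 233 233 222 193 148  90  49  44  42
  44  41  45]
236 [ 50  44  43  39  51  97 143 180 205 225 233 232 221 191 147  88  46  43
  46  47  46]
241 [ 46  47  46  42  38  55  98 145 181 207 225 234 231 218 189 144  86  46
  43  42  42]
246 [ 43  45  42  45  39  38  59 103 151 182 210 226 233 230 215 185 140  84
  42  35  33]
251 [ 45  44  43  46  45  41  39  59 106 151 186 208 227 231 221 198 165 118
  61  29  27]
```

```bash
python3 -c "
from h import *
rep([511,-16,184])"
```

```text
t 13.5 tcp [ 545.  -237.5  224.7] F [-1.3 -3.3 -0.4] grip 0.842 zyaw(deg) 8.1 ydir [ 0.    -0.002 -1.   ]
dp [-224.2   40.2   -2.4]
```

```bash
python3 -m crank '[{"dp":[-40,0,-2],"roll":-0.05,"gripper":40},{"dp":[-80,0,-2],"roll":-0.05,"gripper":40},{"dp":[-120,0,-2],"roll":-0.05,"gripper":40},{"dp":[-160,0,-2],"roll":-0.05,"gripper":40},{"dp":[-200,10,-2],"roll":-0.05,"gripper":40},{"dp":[-220,20,-2],"roll":-0.05,"gripper":40},{"dp":[-222,32,-2],"roll":-0.05,"gripper":40},{"dp":[-222,40,-2],"roll":-0.05,"gripper":40},{"dp":[-222,40,-2],"roll":-0.05,"gripper":40}]'|grep -E "pos|force"; python3 -c "
from h import *
rep([511,-16,178.5])"
```

```text
eef_pos: [510.2, -10.9, 183.9]
force: [-0.8, 0.2, 0.5]
t 14.25 tcp [510.2 -10.9 183.9] F [-0.8  0.2  0.5] grip 0.845 zyaw(deg) 11.25 ydir [-0.003  0.001 -1.   ]
dp [ 5.2  5.4 -0.2]
```

```bash
python3 -m crank '[{"dp":[6,1,0],"roll":0,"gripper":40},{"dp":[6,3,0],"roll":0,"gripper":40},{"dp":[6,5,0],"roll":0,"gripper":40},{"dp":[6,5.5,0],"roll":0,"gripper":40},{"dp":[6,6,0],"roll":0,"gripper":40},{"dp":[6,6.5,0],"roll":0,"gripper":40},{"dp":[6,6.5,0],"roll":0,"gripper":40}]'; python3 -c "
from h import *
rep([511,-16,178])"
```

```text
time_s: 14.83
eef_pos: [511.9, -16.9, 178.8]
ee_rot: [0.547, -0.547, 0.449, -0.449]
force: [0.3, -0.4, -0.4]
grip_width: 0.841
t 14.83 tcp [511.9 -16.9 178.8] F [ 0.3 -0.4 -0.4] grip 0.841 zyaw(deg) 11.23 ydir [ 0. -0. -1.]
dp [-1.   0.8 -0.7]
```

```bash
python3 -m crank '[{"dp":[0,1,0],"roll":0,"gripper":40},{"dp":[0,2,0],"roll":0,"gripper":40},{"dp":[0,2.6,0],"roll":0,"gripper":40},{"dp":[0,2.6,0],"roll":0,"gripper":40}]'|grep -E "pos|force"; python3 -m crank '[{"dp":[-2,0,0],"roll":0.01,"gripper":40},{"dp":[-5,0,0],"roll":0.018,"gripper":40},{"dp":[-9,0,0],"roll":0.026,"gripper":40},{"dp":[-13,0,0],"roll":0.034,"gripper":40},{"dp":[-17,0,0],"roll":0.042,"gripper":40},{"dp":[-21,0,0],"roll":0.05,"gripper":40},{"dp":[-25,0,0],"roll":0.058,"gripper":40},{"dp":[-29,0,0],"roll":0.066,"gripper":40},{"dp":[-32,0,0],"roll":0.073,"gripper":40},{"dp":[-32,0,0],"roll":0.073,"gripper":40}]'|grep -E "pos|force";python3 -c "
from h import *
rep()"
```

```text
eef_pos: [512.2, -17.1, 177.3]
force: [-2.5, -1.7, 9.4]
eef_pos: [506.7, 14.9, 177.4]
force: [2.0, 1.3, 7.4]
t 16.0 tcp [506.7  14.9 177.4] F [2.  1.3 7.4] grip 0.844 zyaw(deg) 7.06 ydir [ 0.004 -0.    -1.   ]
```

```bash
python3 -m crank '[{"dp":[0,-6,0],"roll":0,"gripper":40},{"dp":[8,-6,0],"roll":0,"gripper":40},{"dp":[16,-6,0],"roll":0,"gripper":40},{"dp":[16,-6,0],"roll":0,"gripper":40},{"dp":[16,-2,0],"roll":0,"gripper":40},{"dp":[16,-1,0],"roll":0,"gripper":40},{"dp":[16,0,0],"roll":0,"gripper":40},{"dp":[16,0.4,0],"roll":0,"gripper":40},{"dp":[16,0.4,0],"roll":0,"gripper":40}]' | grep -E "pos|force"; python3 -m crank '[{"dp":[-2,0,0],"roll":0,"gripper":40},{"dp":[-5,0,0],"roll":0,"gripper":40},{"dp":[-9,0,0],"roll":0,"gripper":40},{"dp":[-13,0,0],"roll":0,"gripper":40},{"dp":[-17,0,0],"roll":0,"gripper":40},{"dp":[-21,0,0],"roll":0,"gripper":40},{"dp":[-25,0,0],"roll":0,"gripper":40},{"dp":[-29,0,0],"roll":0,"gripper":40},{"dp":[-32,0,0],"roll":0,"gripper":40},{"dp":[-32,0,0],"roll":0,"gripper":40}]'|grep -E "pos|force"
python3 -m crank '[{"dp":[0,-20,0],"roll":0,"gripper":40},{"dp":[0,-40,0],"roll":0,"gripper":40},{"dp":[40,-50,0],"roll":0,"gripper":40},{"dp":[80,-50,0],"roll":0,"gripper":40},{"dp":[120,-50,0],"roll":0,"gripper":40},{"dp":[160,-50,0],"roll":0,"gripper":40},{"dp":[200,-50,0],"roll":0,"gripper":40},{"dp":[230,-50,0],"roll":0,"gripper":40},{"dp":[230,-50,0],"roll":0,"gripper":40}]' | grep -E "pos|force"
 python3 -c "
from h import *
from meas import *
c=eyes.capture('top');cv2.imwrite('pics/r_top3.png',cv2.cvtColor(c['color'],cv2.COLOR_RGB2BGR))
rep([505,22,184])
g=cv2.cvtColor(c['color'],cv2.COLOR_RGB2GRAY)
for r in range(214,258,6): print(r,g[r,268:300])
run(c,279,297,272,279)
"
```

```text
eef_pos: [507.8, -1.7, 176.9]
force: [-3.6, -2.8, 14.2]
eef_pos: [502.9, 30.7, 177.2]
force: [-12.7, -0.9, 20.5]
eef_pos: [531.7, -202.7, 224.7]
force: [0.1, 0.0, 0.1]
t 18.38 tcp [ 531.6 -200.1  224.7] F [-0.2  0.8 -0.2] grip 0.846 zyaw(deg) 6.85 ydir [-0.001  0.001 -1.   ]
dp [-2.236e+02  4.090e+01  1.000e-01]
214 [120 105  93  83  89 108 112  86  56  50  50  46  42  41  42  41  40  40
  41  40  40  43  42  41  45  46  44  45  42  43  46  46]
220 [ 45  45  48  46  42  60 102 138 157 184 208 227 232 231 215 187 145  85
  44  44  43  42  44  42  44  45  42  47  44  45  44  46]
226 [ 46  44  45  45  44  52  73 100 122 157 187 210 226 231 229 214 184 138
  83  45  43  46  44  43  43  44  44  44  43  43  42  45]
232 [ 43  47  45  46  45  44  55  77  99 121 159 190 213 226 230 227 208 176
 128  73  43  46  44  46  46  45  43  44  46  46  45  47]
238 [ 47  45  48  45  43  40  47  58  87 105 130 166 196 217 227 229 225 203
 166 112  62  42  46  45  46  47  45  47  45  46  46  45]
244 [ 46  43  45  46  48  43  42  52  80  91  98 133 170 201 220 228 229 223
 198 158 100  55  42  45  47  44  
[... 173 characters left out ...]
43  41  41  43  42  38  47  74 103 102  70  57  57  59  60  57
  58  54  49  48  51  54  63  74  79  85  86  93 101 106]Traceback (most recent call last):
  File "<string>", line 8, in <module>
    run(c,279,297,272,279)
    ~~~^^^^^^^^^^^^^^^^^^^
  File "meas.py", line 15, in run
    k,m,s=edges(cap,*a);print(n,"yaw",np.degrees(np.arctan(k[0])).round(2),"y at x=508:",np.polyval(k,508).round(2),m,s.round(2))
          ~~~~~^^^^^^^^
  File "meas.py", line 11, in edges
    pts=np.array(pts);k=np.polyfit(pts[:,0],pts[:,1],1);e=pts[:,1]-np.polyval(k,pts[:,0]);ok=abs(e)<2
                                   ~~~^^^^^
IndexError: too many indices for array: array is 1-dimensional, but 2 were indexed
```

```bash
cat > redge.py <<'E'
from h import *
def red(cap,rows=range(219,251),lo=270,hi=305,lev=140,hw=4.1):
    g=cv2.cvtColor(cap["color"],cv2.COLOR_RGB2GRAY).astype(float);p=[]
    for r in rows:
        i=lo+np.where(g[r,lo:hi]>lev)[0]
        if len(i): j=i[-1];p.append(onplane(cap,[j+(g[r,j]-lev)/(g[r,j]-g[r,j+1])-hw,r],150.8)[:2])
    p=np.array(p);k=np.polyfit(p[:,0],p[:,1],1)
    # the far/near pin ends from rows where bright profile exists
    print("pin yaw %.2f  y(508)=%.2f  sd %.2f"%(np.degrees(np.arctan(k[0])),np.polyval(k,508),np.std(p[:,1]-np.polyval(k,p[:,0]))));return k
if __name__=="__main__":
    c=eyes.capture("top")
    for f in("top0","r_top2","r_top3"):
        d=dict(c);d["color"]=cv2.imread(f"pics/{f}.png")[:,:,::-1].copy();red(d,hi=330)
    rep([506,15,184])
E
python3 redge.py
```

```text
pin yaw 4.57  y(508)=-60.65  sd 0.22
pin yaw 11.20  y(508)=-8.62  sd 0.17
pin yaw 9.06  y(508)=25.70  sd 0.22
t 18.43 tcp [ 531.7 -198.3  224.9] F [ 0.2  0.9 -0.3] grip 0.841 zyaw(deg) 6.95 ydir [-0.001  0.001 -1.   ]
dp [-214.8   41.2    0.4]
```

```bash
python3 -m crank '[{"dp":[-40,0,0],"roll":-0.035,"gripper":40},{"dp":[-80,0,0],"roll":-0.035,"gripper":40},{"dp":[-120,0,0],"roll":-0.035,"gripper":40},{"dp":[-160,0,0],"roll":-0.035,"gripper":40},{"dp":[-200,10,0],"roll":-0.035,"gripper":40},{"dp":[-217,20,0],"roll":-0.035,"gripper":40},{"dp":[-217,30,0],"roll":-0.035,"gripper":40},{"dp":[-217,40,0],"roll":-0.035,"gripper":40},{"dp":[-217,40,0],"roll":-0.035,"gripper":40}]'|grep -E "pos|force"; python3 -c "
from h import *
rep([506,19.5,178])"
```

```text
eef_pos: [504.4, 17.6, 183.8]
force: [0.3, -0.2, -1.0]
t 19.18 tcp [504.4  17.6 183.8] F [ 0.3 -0.2 -1. ] grip 0.845 zyaw(deg) 9.08 ydir [-0.003  0.001 -1.   ]
dp [-1.6  5.8  1.9]
```

```bash
python3 -m crank '[{"dp":[-1,2,1.5],"roll":0,"gripper":40},{"dp":[-1,4,1.5],"roll":0,"gripper":40},{"dp":[-1,6,1.5],"roll":0,"gripper":40},{"dp":[-1,7,1.5],"roll":0,"gripper":40},{"dp":[-1,8,1.5],"roll":0,"gripper":40},{"dp":[-1,8,1.5],"roll":0,"gripper":40}]'|grep -E "pos|force"; python3 -c "
from h import *
rep()"
```

```text
eef_pos: [506.7, 18.5, 177.8]
force: [0.4, 0.0, 0.2]
t 19.68 tcp [506.7  18.5 177.8] F [0.4 0.  0.2] grip 0.841 zyaw(deg) 9.03 ydir [ 0. -0. -1.]
```

```bash
python3 -m crank '[{"dp":[0,1,0],"roll":0,"gripper":40},{"dp":[0,1.8,0],"roll":0,"gripper":40},{"dp":[0,1.8,0],"roll":0,"gripper":40}]'|grep -E "pos|force"; python3 -m crank '[{"dp":[-2,0,0],"roll":0.01,"gripper":40},{"dp":[-4,0,0],"roll":0.018,"gripper":40},{"dp":[-7,0,0],"roll":0.026,"gripper":40},{"dp":[-10,0,0],"roll":0.034,"gripper":40},{"dp":[-13,0,0],"roll":0.042,"gripper":40},{"dp":[-16,0,0],"roll":0.05,"gripper":40},{"dp":[-19,0,0],"roll":0.055,"gripper":40},{"dp":[-20,0,0],"roll":0.055,"gripper":40},{"dp":[-20,0,0],"roll":0.055,"gripper":40}]'|grep -E "pos|force"
python3 -m crank '[{"dp":[0,-20,0],"roll":0,"gripper":40},{"dp":[0,-40,0],"roll":0,"gripper":40},{"dp":[40,-50,0],"roll":0,"gripper":40},{"dp":[80,-50,0],"roll":0,"gripper":40},{"dp":[120,-50,0],"roll":0,"gripper":40},{"dp":[160,-50,0],"roll":0,"gripper":40},{"dp":[200,-50,0],"roll":0,"gripper":40},{"dp":[230,-50,0],"roll":0,"gripper":40},{"dp":[230,-50,0],"roll":0,"gripper":40},{"dp":[230,-50,0],"roll":0,"gripper":40}]' | grep -E "pos|force"
 python3 -c "
from redge import *
c=eyes.capture('top');cv2.imwrite('pics/r_top4.png',cv2.cvtColor(c['color'],cv2.COLOR_RGB2BGR))
red(c)
g=cv2.cvtColor(c['color'],cv2.COLOR_RGB2GRAY)
for r in range(212,258,6): print(r,g[r,266:298])
rep()
"
```

```text
eef_pos: [506.9, 18.5, 177.4]
force: [-4.0, -1.1, 11.1]
eef_pos: [504.3, 38.6, 177.5]
force: [0.1, 0.1, 9.8]
eef_pos: [526.9, -191.5, 225.6]
force: [-0.1, -0.1, -0.5]
pin yaw 6.83  y(508)=36.58  sd 0.18
212 [247 247 244 238 235 231 227 214 203 214 217 215 205 189 174 162 158 152
 140 130 128 120 106  94  84  80  73  65  60  58  55  53]
218 [ 46  44  43  48  42  61  92 130 164 186 203 208 199 176 140  90  50  40
  45  43  43  44  44  45  42  45  44  49  46  45  44  46]
224 [ 47  47  45  42  36  54  96 145 183 210 227 233 230 217 185 143  83  44
  43  46  44  45  44  45  43  46  45  44  45  42  48  45]
230 [ 44  43  45  45  37  40  60 113 159 194 220 231 234 226 205 167 117  64
  43  45  46  47  47  47  45  49  43  43  42  43  46  48]
236 [ 44  46  43  45  41  36  47  87 136 175 203 225 234 233 223 192 149  92
  50  46  45  46  42  44  44  45  46  43  46  45  45  45]
242 [ 46  44  43  46  45  40  39  55 104 151 186 214 229 233 227 212 182 134
  78  46  44  46  43  46  47  46  46  46  47  41  41  33]
248 [ 45  44  46  46  46  44  37  39  70 122 166 198 222 233 233 223 200 160
 107  58  41  43  44  43  45  43  34  29  29  27  29  27]
254 [ 45  44  43  44  47  45  43  40  49  88 134 169 190 207 212 202 180 151
 114  71  43  42  40  28  26  24  25  24  24  23  25  24]
t 21.57 tcp [ 527.  -190.2  225.8] F [ 0.6 -0.4  0.1] grip 0.843 zyaw(deg) 5.86 ydir [-0.  0. -1.]
```

```bash
python3 -m crank '[{"dp":[-40,0,0],"roll":-0.017,"gripper":40},{"dp":[-80,0,0],"roll":-0.017,"gripper":40},{"dp":[-120,0,0],"roll":-0.017,"gripper":40},{"dp":[-160,0,0],"roll":-0.017,"gripper":40},{"dp":[-200,10,0],"roll":-0.017,"gripper":40},{"dp":[-223,20,0],"roll":-0.017,"gripper":40},{"dp":[-223,30,0],"roll":-0.017,"gripper":40},{"dp":[-223,40,0],"roll":-0.017,"gripper":40},{"dp":[-223,44,0],"roll":-0.017,"gripper":40},{"dp":[-223,44,0],"roll":-0.017,"gripper":40}]'|grep -E "pos|force"; python3 -c "
from h import *
rep([504.5,32,178])"
```

```text
eef_pos: [503.8, 31.1, 181.1]
force: [0.1, 0.1, 0.7]
t 22.4 tcp [503.8  31.1 181.1] F [0.1 0.1 0.7] grip 0.845 zyaw(deg) 6.84 ydir [-0.002  0.    -1.   ]
dp [-0.8  3.1  0.8]
```

```bash
python3 -m crank '[{"dp":[0,2,0.5],"roll":0,"gripper":40},{"dp":[0,3,0.5],"roll":0,"gripper":40},{"dp":[0,4,0.5],"roll":0,"gripper":40},{"dp":[0,4.6,0.5],"roll":0,"gripper":40},{"dp":[0,4.6,0.5],"roll":0,"gripper":40}]'|grep -E "pos|force"; python3 -m crank '[{"dp":[-1,0,0],"roll":0,"gripper":40},{"dp":[-3,0,0],"roll":0,"gripper":40},{"dp":[-5,0,0],"roll":0,"gripper":40},{"dp":[-7,0,0],"roll":0,"gripper":40},{"dp":[-9,0,0],"roll":0,"gripper":40},{"dp":[-10.4,0,0],"roll":0,"gripper":40},{"dp":[-10.4,0,0],"roll":0,"gripper":40},{"dp":[-10.4,0,0],"roll":0,"gripper":40}]'|grep -E "pos|force"
python3 -m crank '[{"dp":[0,-20,0],"roll":0,"gripper":40},{"dp":[0,-40,0],"roll":0,"gripper":40},{"dp":[40,-50,0],"roll":0,"gripper":40},{"dp":[80,-50,0],"roll":0,"gripper":40},{"dp":[120,-50,0],"roll":0,"gripper":40},{"dp":[160,-50,0],"roll":0,"gripper":40},{"dp":[200,-50,0],"roll":0,"gripper":40},{"dp":[230,-50,0],"roll":0,"gripper":40},{"dp":[230,-50,0],"roll":0,"gripper":40},{"dp":[230,-50,0],"roll":0,"gripper":40}]' | grep -E "pos|force"
 python3 -c "
from redge import *
c=eyes.capture('top');cv2.imwrite('pics/r_top5.png',cv2.cvtColor(c['color'],cv2.COLOR_RGB2BGR))
red(c)
o=[]
for n in('side','top'):
    c=eyes.capture(n)
    for l in('knob','line','hold_down_hinge'):
        r=models.spot_point(c,l); print(n,l,[(np.round(x['centre'],1).tolist(),round(x['confidence'],2)) for x in r[:1]])
cv2.imwrite('pics/v6.png',cv2.resize(cv2.imread('pics/r_top5.png')[190:275,220:355],None,fx=5.8,fy=5.8,interpolation=2))
rep()
"
```

```text
eef_pos: [504.9, 31.3, 177.6]
force: [0.4, -0.5, 0.9]
eef_pos: [503.6, 42.0, 177.6]
force: [0.1, 0.8, 5.2]
eef_pos: [530.6, -187.6, 226.5]
force: [0.9, 0.3, -0.6]
pin yaw 6.93  y(508)=42.20  sd 0.17
side knob [([339.6, 184.2], 0.69)]
side line [([294.2, 204.2], 0.96)]
side hold_down_hinge [([321.5, 205.5], 0.65)]
top knob [([230.0, 241.5], 0.63)]
top line [([276.2, 238.1], 0.55)]
top hold_down_hinge [([246.6, 238.9], 0.76)]
t 24.77 tcp [ 531.1 -185.9  227.5] F [ 0.  -0.4 -0.7] grip 0.842 zyaw(deg) 6.92 ydir [ 0. -0. -1.]
```

View pics/v6.png

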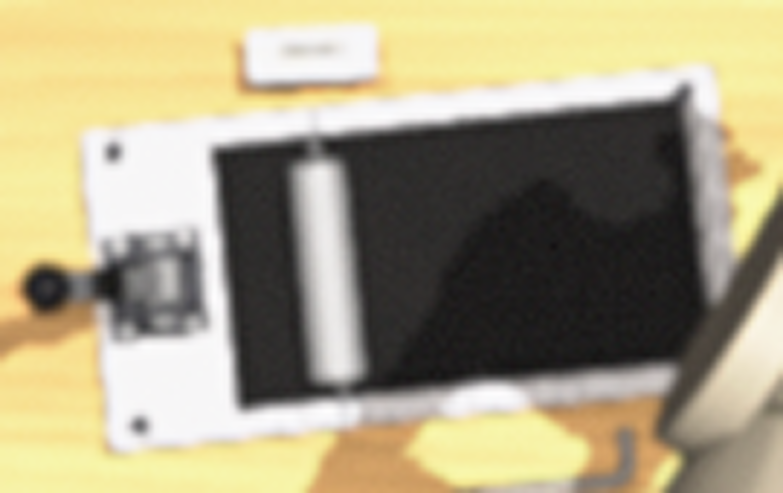

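Run:
```python
import cv2,numpy as np
a=cv2.imread("pics/top0.png",0).astype(float);b=cv2.imread("pics/r_top5.png",0).astype(float)
R=[];L=[]
for r in range(216,258):
    w=np.clip(a[r,270:284]-55,0,None);c=270+(w*np.arange(14)).sum()/w.sum();R.append(r);L.append(c)
    i=np.where(b[r,262:292]>100)[0]+262
    f=lambda x,y:x+(100-b[r,x])/(b[r,y]-b[r,x])*(y-x)
    l,h=f(i[0]-1,i[0]),f(i[-1]+1,i[-1])
    if r%3==0: print(r,"line0 %.2f"%c,"pin %.2f w %.2f"%((l+h)/2,h-l))
k=np.polyfit(R,L,1);print("line slope",k,np.round(np.array(L)-np.polyval(k,R),1))
```

```text
216 line0 274.08 pin 274.17 w 1.74
219 line0 274.65 pin 274.32 w 9.22
222 line0 274.69 pin 274.62 w 9.67
225 line0 274.80 pin 274.90 w 9.63
228 line0 275.54 pin 275.18 w 9.57
231 line0 275.72 pin 275.53 w 9.56
234 line0 275.80 pin 275.84 w 9.67
237 line0 276.51 pin 276.06 w 9.64
240 line0 276.65 pin 276.46 w 9.60
243 line0 276.68 pin 276.77 w 9.78
246 line0 277.36 pin 277.00 w 9.69
249 line0 277.69 pin 277.32 w 9.56
252 line0 277.71 pin 277.73 w 9.78
255 line0 278.24 pin 277.51 w 7.63
line slope [1.08776662e-01 2.50577780e+02] [ 0.   0.2  0.2  0.3  0.2  0.1 -0.  -0.1 -0.2 -0.3 -0.1  0.1  0.2  0.2
  0.1  0.  -0.1 -0.2 -0.2 -0.2 -0.1  0.2  0.2  0.1 -0.  -0.1 -0.2 -0.3
 -0.3 -0.2  0.   0.1  0.1  0.  -0.1 -0.2 -0.3 -0.3 -0.2 -0.1  0.1  1.5]
```

The pin lies on the line, within about 0.5 mm and 0.5°. Next I'll go over the arm and get behind the knob.

```bash
python3 -m crank '[{"dp":[0,-40,0],"roll":0,"gripper":255},{"dp":[0,-80,0],"roll":0,"gripper":255},{"dp":[0,-120,0],"roll":0,"gripper":255},{"dp":[-20,-155,0],"roll":0,"gripper":255},{"dp":[-60,-155,0],"roll":0,"gripper":255},{"dp":[-100,-155,0],"roll":0,"gripper":255},{"dp":[-140,-155,0],"roll":0,"gripper":255},{"dp":[-180,-155,0],"roll":0,"gripper":255},{"dp":[-180,-155,0],"roll":0,"gripper":255}]'
python3 -m crank '[{"dp":[-40,0,0],"roll":0,"gripper":255},{"dp":[-80,0,0],"roll":0,"gripper":255},{"dp":[-120,0,0],"roll":0,"gripper":255},{"dp":[-160,0,0],"roll":0,"gripper":255},{"dp":[-200,0,0],"roll":0,"gripper":255},{"dp":[-216,0,0],"roll":0,"gripper":255},{"dp":[-216,0,0],"roll":0,"gripper":255},{"dp":[-216,0,0],"roll":0,"gripper":255}]'; python3 -c "
from h import *
rep([486,205,294])"
```

```text
time_s: 25.52
eef_pos: [508.3, -2.0, 383.4]
ee_rot: [0.531, -0.53, 0.467, -0.468]
force: [-0.7, -0.1, -0.1]
grip_width: 0.001
time_s: 26.18
eef_pos: [483.5, 207.0, 382.3]
ee_rot: [-0.529, 0.53, -0.469, 0.469]
force: [0.1, 0.1, 0.1]
grip_width: 0.001
t 26.18 tcp [483.5 207.  382.3] F [0.1 0.1 0.1] grip 0.001 zyaw(deg) 6.97 ydir [-0. -0. -1.]
dp [ 2.3 88.3  2.3]
```

```bash
python3 -m crank '[{"dp":[0,30,3],"roll":0,"gripper":255},{"dp":[0,60,3],"roll":0,"gripper":255},{"dp":[0,80,3],"roll":0,"gripper":255},{"dp":[0,88,3],"roll":0,"gripper":255},{"dp":[0,88,3],"roll":0,"gripper":255},{"dp":[0,88,3],"roll":0,"gripper":255}]'|grep -E "pos|force"; python3 -c "
from h import *
rep([487,177,293])
c=eyes.capture('side');cv2.imwrite('pics/v7.png',cv2.resize(cv2.cvtColor(c['color'],cv2.COLOR_RGB2BGR)[130:255,240:400],(800,625)[0:2],interpolation=2)[:600])"
```

```text
eef_pos: [487.1, 206.4, 295.5]
force: [-0.4, -0.1, 1.5]
t 26.68 tcp [487.1 206.4 295.5] F [-0.4 -0.1  1.5] grip -0.0 zyaw(deg) 6.82 ydir [ 0.001  0.    -1.   ]
dp [29.2  2.5 -3.6]
```

View pics/v7.png

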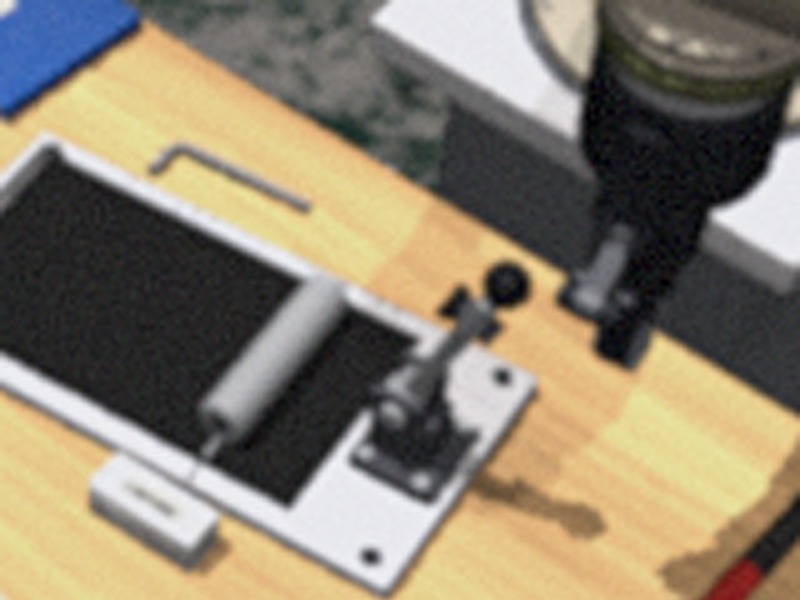

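The side view shows the pin on the line, the knob at crop (507,285) and the shut fingertips behind it at (620,350). Pushing the knob now.

```bash
python3 -m crank '[{"dp":[8,1,0],"roll":0,"gripper":255},{"dp":[16,1,0],"roll":0,"gripper":255},{"dp":[22,1,0],"roll":0,"gripper":255},{"dp":[26,1,0],"roll":0,"gripper":255},{"dp":[30,1,0],"roll":0,"gripper":255},{"dp":[34,1,0],"roll":0,"gripper":255},{"dp":[38,1,0],"roll":0,"gripper":255},{"dp":[42,1,0],"roll":0,"gripper":255},{"dp":[46,1,0],"roll":0,"gripper":255},{"dp":[50,1,0],"roll":0,"gripper":255}]'|grep -E "pos|force"; python3 -c "
from h import *
rep()
c=eyes.capture('side');print([(np.round(x['centre'],1),x['confidence']) for x in models.spot_point(c,'knob')[:1]])"
```

```text
eef_pos: [492.6, 157.1, 293.4]
force: [-0.6, 0.8, 1.1]
t 27.57 tcp [492.6 157.1 293.4] F [-0.6  0.8  1.1] grip -0.004 zyaw(deg) 6.88 ydir [ 0.  0. -1.]
[(array([326.9, 183.7]), 0.72)]
```

```bash
python3 -m crank '[{"dp":[4,0,0],"roll":0,"gripper":255},{"dp":[8,0,0],"roll":0,"gripper":255},{"dp":[12,0,0],"roll":0,"gripper":255},{"dp":[16,0,0],"roll":0,"gripper":255},{"dp":[20,0,0],"roll":0,"gripper":255},{"dp":[24,0,0],"roll":0,"gripper":255},{"dp":[28,0,0],"roll":0,"gripper":255},{"dp":[32,0,0],"roll":0,"gripper":255},{"dp":[36,0,0],"roll":0,"gripper":255},{"dp":[40,0,0],"roll":0,"gripper":255}]'|grep -E "pos|force"; python3 -m crank '[{"dp":[3,0,0],"roll":0,"gripper":255},{"dp":[6,0,0],"roll":0,"gripper":255},{"dp":[9,0,0],"roll":0,"gripper":255},{"dp":[12,0,0],"roll":0,"gripper":255},{"dp":[12,0,0],"roll":0,"gripper":255},{"dp":[12,0,0],"roll":0,"gripper":255}]'|grep -E "pos|force"
python3 -c "
from h import *
rep()
c=eyes.capture('side');print([(np.round(x['centre'],1),x['confidence']) for x in models.spot_point(c,'knob')[:1]])"
```

```text
eef_pos: [497.4, 117.3, 293.3]
force: [0.8, 0.2, -0.4]
eef_pos: [498.8, 105.7, 293.4]
force: [-0.8, -0.6, -0.6]
t 29.0 tcp [498.8 105.7 293.4] F [-0.8 -0.6 -0.6] grip 0.0 zyaw(deg) 6.86 ydir [-0.  0. -1.]
[(array([303.3, 170.9]), 0.71)]
```

```bash
python3 -m crank '[{"dp":[0,-30,0],"roll":0,"gripper":255},{"dp":[0,-60,0],"roll":0,"gripper":255},{"dp":[0,-90,0],"roll":0,"gripper":255},{"dp":[30,-90,0],"roll":0,"gripper":255},{"dp":[70,-90,0],"roll":0,"gripper":255},{"dp":[110,-90,0],"roll":0,"gripper":255},{"dp":[150,-90,0],"roll":0,"gripper":255},{"dp":[190,-90,0],"roll":0,"gripper":255},{"dp":[230,-90,0],"roll":0,"gripper":255},{"dp":[270,-90,0],"roll":0,"gripper":255}]'|grep -E "pos|force"; python3 -m crank '[{"dp":[40,0,0],"roll":0,"gripper":255},{"dp":[60,0,0],"roll":0,"gripper":255},{"dp":[60,0,0],"roll":0,"gripper":255},{"dp":[60,0,0],"roll":0,"gripper":255},{"dp":[60,0,0],"roll":0,"gripper":255},{"dp":[60,0,0],"roll":0,"gripper":255},{"dp":[60,0,0],"roll":0,"gripper":255},{"dp":[60,0,0],"roll":0,"gripper":255},{"dp":[60,0,0],"roll":0,"gripper":255},{"dp":[60,0,0],"roll":0,"gripper":255}]'|grep -E "pos|force";python3 -m crank '[{"dp":[0,0,0],"roll":0,"gripper":255},{"dp":[0,0,0],"roll":0,"gripper":255},{"dp":[0,0,0],"roll":0,"gripper":255},{"dp":[0,0,0],"roll":0,"gripper":255},{"dp":[0,0,0],"roll":0,"gripper":255},{"dp":[0,0,0],"roll":0,"gripper":255},{"dp":[0,0,0],"roll":0,"gripper":255},{"dp":[0,0,0],"roll":0,"gripper":255},{"dp":[0,0,0],"roll":0,"gripper":255},{"dp":[0,0,0],"roll":0,"gripper":255}]'|grep -E "pos|force"
python3 -c "
from h import *
rep()
a=[];o=[]
for n,(u,v,w,h) in dict(side=(240,150,130,96),top=(220,195,130,96)).items():
    c=eyes.capture(n);im=cv2.cvtColor(c['color'],cv2.COLOR_RGB2BGR)
    a.append(cv2.resize(im[v:v+h,u:u+w],(400,296),interpolation=2)); r=models.spot_point(c,'knob');print(n,r[:1])
    if r:o.append((c,r[0]['centre']))
if len(o)==2:print(tri(o))
cv2.imwrite('pics/v8.png',np.vstack(a))"
```

```text
eef_pos: [531.0, -164.1, 383.5]
force: [0.8, 0.4, 0.3]
eef_pos: [538.3, -221.5, 383.5]
force: [1.0, -0.8, -0.1]
eef_pos: [538.3, -221.8, 383.4]
force: [-0.5, 0.7, 1.0]
t 31.6 tcp [ 538.3 -221.8  383.4] F [-0.5  0.7  1. ] grip 0.001 zyaw(deg) 6.88 ydir [ 0. -0. -1.]
side [{'centre': [283.0, 188.1], 'confidence': 0.85}]
top [{'centre': [291.6, 234.9], 'confidence': 0.49}]
(array([507.15926905,   3.505988  , 176.09649554]), [np.float64(3.358241795317707), np.float64(3.358241795317565)])
```

View pics/v8.png

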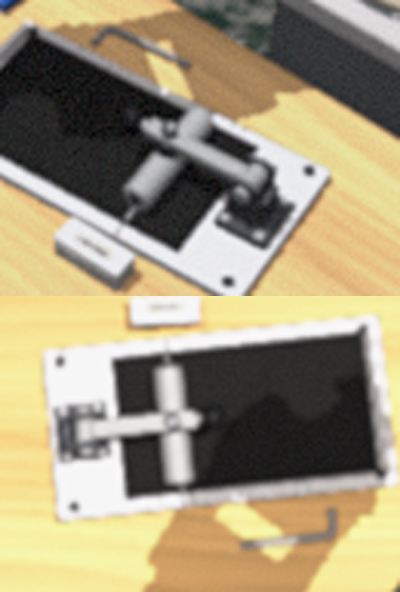

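```bash
python3 -c "
from redge import *
c=eyes.capture('top'); red(c,rows=[*range(220,229),*range(242,251)],hi=292)
g=c['color'].mean(2)
for r in (222,226,244,248): 
    i=np.where(g[r,262:292]>100)[0]+262;print(r,i[0],i[-1])
s=ctrl.sense();print(s['time_s'])
ctrl.finish_job()"
```

```text
pin yaw 6.83  y(508)=42.21  sd 0.18
222 270 279
226 271 279
244 272 281
248 273 281
31.85
the job is handed in; nothing more can be done
```

The dowel pin is on the white line with the hold-down arm resting on it, and the job is handed in at 31.9 s. The robot finished clear of everything.

**Rolling:** I rolled the pin to the line with the fingertips on its top, in short strokes at roughly 5–20 N. It was turned 2 to 3° from the line at first. Twisting the gripper slightly during the strokes corrected that, after one overshoot of about 4° that I turned back.

**Hold-down:** With the pin at rest on the line, I went behind the knob with the gripper shut and pushed it past upright. I then backed off while the arm sank.

**Last checks:**
- **Pin:** it measured 42.2 mm in world y against 41.8 mm for the line. Its direction was 6.8° against 6.9°, though a second way of measuring the line put the two about 0.5° apart. The pin did not move when the arm came down.
- **Hold-down arm:** it looked level, with the shoe on the pin, in both pictures. The knob height came out at 176 mm against 179 mm for the hinge. The two camera views disagreed by about 3 mm on that knob position, so it is only a rough confirmation.
- **Other things on the board:** the setting block and hex key looked unmoved. I did not re-measure the bystanders.

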